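# Make up a drive kit and a wheel kit

## Robot

A 7-joint arm with a two-finger parallel gripper is mounted at the origin on the work surface. World frame = base frame: x ahead of the robot, y to its left, z up, the work surface at z = 0. Lengths are in m, angles in rad, forces in N, time in s.
With the tool pointing down it reaches from about 0.35 to 0.9 m from the base axis. Payload 8.1 kg.
Tool frame: the origin (TCP) lies between the finger pads; the fingertips stand 17 mm ahead of it and the grasp point (between the pads) lies 2 mm behind it; z points along the fingers, y is the line along which they close (so a half turn about z gives the same grasp; the last joint's range is limited). The gripper opens to 92 mm and grips with 3 to 60 N. Pads are 19 mm wide; open, the fingers measure 130 mm over their backs; the gripper's body (75 mm by 190 mm) begins 47 mm behind the grasp point.
Start: joints at [1.231, 0.434, 0.025, 1.573, -0.012, 1.134, -0.075], TCP at [0.147, -0.608, 0.244] pointing down, gripper open.
Joint ranges: [-2.62, 2.62], [-0.44, 2.09], [-1.27, 1.32], [0.08, 2.57], [-1.32, 4.46], [0.12, 2], [-2.74, 2.74]. Speed limits (rad/s): [2.22, 2.22, 3.01, 3.01, 3.14, 3.14, 3.14].

## Interface

Orientations are given as a rotation vector (axis times angle).
In Python, from cell import observe, get_image, calibration, sign_off, look_for, regions_of, landmark_of gives the robot as it stands.
- The arm moves only by the tool jog_arm, never from a script. Its argument "plan" is a list of rows, each an object with "offset": the shift along the tool's x, y, z normalised to -1 to 1, where 1 is 0.15 m, a list of three; "twist": the turn, a rotation vector about the tool's x, y, z normalised to -1 to 1, where 1 is 2 pi rad, a list of three; "fingers": the gripper command: -1 is shut, 1 is fully open, values between are in proportion. In form: [{"offset": [x, y, z], "twist": [ax, ay, az], "fingers": fingers}, ...]. A call has 1 to 20 rows; each row is the pose to reach, as a shift and turn from the pose commanded when the call began, along the tool's axes at that moment, turning the shorter way round; what a row does not reach only later rows make up. A row lasts 1/8 s, in which the tool goes at most 62.5 mm and 10.7 degrees, less where a joint would pass 70% of its speed; a pose out of reach is approached as far as the arm can. A call with a number of a shift or a turn outside -1 to 1 is refused whole. A call with a gripper value outside its range is refused whole. The fingers move at their own pace and stop on an object; "newtons" is the grip in N (left out, the last holds). Time passes only in rows, so rows that repeat a pose let the fingers close. It gives the time, the measured TCP pose, the force, the opening and the grip force at its end, in the units of the state.
- observe(): the state, without advancing time (a new reading comes with each control period).
- get_image(name): name is "scene" or "top" or "wrist"; returns the picture (400x640x3 uint8, red, green, blue); there is no depth.
- calibration(name): a dict with "fov_y" (degrees; the focal length in pixels is half the picture's height over the tangent of half this angle, whatever the lens; pixels are square), "cx", "cy" (the principal point, pixels), "k1" (the pictures are not rectified: a ray, as slopes to the right and down, at radius r is drawn at 1 + k1 r^2 times it, then the intrinsics apply), "position" and "attitude" of the camera in the world. Camera axes: x right, y down, z forward; pixel columns grow to the right and rows downward; lengths in m; the calibration is good to about 2 mm. A picture is of the moment at which its call begins: read the wrist's pose just before it. calibration takes no time and is no camera call; for the wrist camera it gives the pose at the moment of the call.
- sign_off(): hands the job in; it is judged then, once.
Trained networks look in the newest picture that a camera, given by its name, has taken for a name from the list of things; names that differ only in an ending like _2 or _b are one class to them, and where a whole thing is asked for, a point or a joint stands for the part that bears it (a point fixed in the world has none). Each returns a list of dicts, best first, with "conf" (0 to 1); they miss things now and then, are a little off and sometimes report something else, mostly with a low value. They report only what shows in the picture. A call takes as long as a camera call. They do not tell look-alikes from the thing itself.
- look_for(thing, camera): "box" ([left, top, width, height] as shares, 0 to 1, of the picture: columns of its width, rows of its height, round what is visible of it).
- regions_of(thing, camera): "region" (400x640 bool, what is visible of it) and "box" ([left, top, width, height] as shares, 0 to 1, of the picture: columns of its width, rows of its height, round what is visible of it).
- landmark_of(thing, camera): "at" ([row, column] as shares, 0 to 1, of the picture: columns of its width, rows of its height: a listed point, or the origin of a listed thing).
The state is a dict: "clock": time; "joints": joint angles; "dq": joint speeds; "joint_efforts": joint torques, N m; "position": TCP position; "ee_rot": TCP orientation; "force": force on the tool from outside, world axes, zero at the start; "ft_torque": the same for the moment, N m; "width": opening from 0.0 (shut) to 1.0 (fully open); "gripper_force": force on a finger pad.
Only numpy, scipy, OpenCV 4.12 (cv2) and the standard library are available. Lean on these libraries where they do the work, as an engineer would, in place of code of your own. Each camera call takes 0.05 s, during which the arm holds its last target. There are 200 camera calls.

## Task

Make up two kits in the blue trays. In the three-pocket tray put the stepper motor in the middle pocket and the large and the small pulley in the outer pockets, either way round; in the two-pocket tray put the caster and the pillow-block bearing, one to a pocket, in either pocket. Set each part upright, the way it stands now, flat on the floor of its pocket, and leave the tin, the tape roll and the small carton where they are.

Things in the scene. Friction and masses are not known exactly. Their poses are not given: they have to be found in the camera images.
- motor_center (a point): Stepper motor standing on its back, shaft up: square body 42 x 42 mm, 48 mm tall, black with aluminium ends, sides square to its x and y; a 5 mm shaft stands up in the middle of the top, ending 70 mm above the underside. Point: middle of the square body, 24 mm above its underside. z up.
- pulley_large_center (a point): Large aluminium V-belt pulley lying flat, hub up: grooved wheel 60 mm across and 18 mm thick, with a plain round hub 28 mm across on top of it; 42 mm tall in all. Point: on its axis, 21 mm above its underside. z up.
- pulley_small_center (a point): Small aluminium V-belt pulley lying flat, hub up, the same form as the large one: grooved wheel 40 mm across and 18 mm thick, hub 24 mm across on top; 42 mm tall in all. Point: on its axis, 21 mm above its underside. z up.
- caster_center (a point): Caster standing on its steel mounting plate, wheel uppermost: plate 50 x 50 x 4 mm, black rubber wheel 48 mm across and 20 mm wide held in a steel fork whose two flat legs measure 28 mm over their outsides (along y), each leg 26 mm broad along x and ending 58 mm above the underside; wheel top 72 mm above the underside. The wheel's axle lies along y. Point: on the vertical middle line, 36 mm above the underside. z up.
- bearing_center (a point): Pillow-block bearing, painted grey: foot 58 mm (along x) x 26 mm (along y) x 10 mm thick, carrying a round upright housing 40 mm across and 22 mm thick, its bore along y, flat faces square to y; 44 mm tall in all. Point: in the middle, 22 mm above its underside. z up.
- tray3: Three-pocket kit tray, blue plastic, fixed to the bench: 84 mm (x) by 244 mm (y), 15 mm high, floor and walls 4 mm thick, grey lining on the pocket floors. Its three 76 x 76 mm pockets lie in a row along y, their centres at y = -80, 0 and +80 mm. Origin: centre of its underside, on the bench top; z up.
- tray2: Two-pocket kit tray, blue plastic, fixed to the bench: 84 mm (x) by 164 mm (y), 15 mm high, floor and walls 4 mm thick, grey lining on the pocket floors. Its two 76 x 76 mm pockets lie in a row along y, their centres at y = -40 and +40 mm. Origin: centre of its underside, on the bench top; z up.
- tin: Grease tin, steel with a white lid, 60 mm across, 58 mm tall; stands among the stock and is not part of any kit. Origin: centre of its underside.
- tape: Roll of brown packing tape lying flat, 80 mm across, 25 mm tall, hole 56 mm; not part of any kit. Origin: centre of its underside.
- carton: Small cardboard box with a paper band, 60 (x) x 45 (y) x 40 mm tall; not part of any kit. Origin: centre of its underside.
Not all that is in view belongs to the job. What is shaped like the part that bears pulley_small_center but green or purple is not meant.

How it is judged:
By the outcome, as a careful person would: the job done as asked, in the order asked, and still so for the second after the job is handed in, with the robot touching nothing.
It also fails if it takes over 115 s, if anything falls off the work surface, if the arm or the gripper's body presses on something with over 40 N, if the wrist force passes 120 N, or if a joint passes its speed limit or range.

## Working session

There is one attempt and no reset: what is moved stays moved. The work goes in short steps, Python scripts to look and compute and a tool call to move; the robot and the scene stay as the last step left them, time stands still between calls to the robot, and variables do not carry over. Pictures are saved under pics/ and viewed, at most 14 in all, crops included, and the job is handed in when it is done.

Besides the shell and the picture viewer there is one more tool, called after "Request:" by a JSON object that holds its "api" and its "payload", one argument or row to a line. jog_arm: Moves the arm, as the interface text tells. Scaled input: -1 to 1 covers 0.15 m each way for a shift and 2 pi rad each way for a turn. Its arguments: {"type":"object","properties":{"plan":{"type":"array","items":{"type":"object","properties":{"offset":{"type":"array","items":{"type":"number","minimum":-1,"maximum":1}},"twist":{"type":"array","items":{"type":"number","minimum":-1,"maximum":1}},"fingers":{"type":"number"}}}},"newtons":{"type":"number"}},"required":["plan"]}

```bash
mkdir -p pics; ls
python3 - <<'E'
from cell import *
import cv2
s=observe(); print({k:s[k] for k in('clock','position','ee_rot','width','force')})
for c in('top','scene'):
    im=get_image(c); cv2.imwrite(f'pics/{c}0.png',im[:,:,::-1]); print(c,calibration(c))
    for t in ['motor_center','pulley_large_center','pulley_small_center','caster_center','bearing_center','tray3','tray2','tin','tape','carton']:
        r=landmark_of(t,c)
        print(t,[(round(d['at'][1]*640),round(d['at'][0]*400),round(d['conf'],2)) for d in r])
E
```

```text
pics
{'clock': 0.0, 'position': array([ 0.14646354, -0.60708249,  0.24291444]), 'ee_rot': array([-3.11803094e+00, -3.70738234e-01,  4.93520027e-04]), 'width': 1.001019495253649, 'force': array([ 1.38736237, -0.38351182,  0.02105545])}
top {'fov_y': 54.29878322291149, 'cx': 315.61160764079267, 'cy': 200.48013295679235, 'k1': -0.03706139650020496, 'position': array([ 0.46361556, -0.0030551 ,  1.07676941]), 'attitude': array([-2.12021625,  2.16396557, -0.12968413])}
motor_center [(194, 211, 0.81)]
pulley_large_center [(223, 186, 0.68)]
pulley_small_center [(341, 158, 0.69), (416, 152, 0.62), (381, 153, 0.6), (358, 182, 0.55)]
caster_center [(465, 224, 0.81)]
bearing_center [(174, 248, 0.81), (264, 241, 0.24)]
tray3 [(263, 239, 0.64), (386, 237, 0.62)]
tray2 [(263, 239, 0.64), (386, 237, 0.62)]
tin [(321, 185, 0.59)]
tape [(409, 190, 0.92)]
carton [(273, 192, 0.96), (191, 213, 0.22)]
scene {'fov_y': 42.54089516067301, 'cx': 329.72020371449366, 'cy': 198.6409375074502, 'k1': -0.040644759632822415, 'position': array([ 1.4767573 , -0.33550778,  0.96561054]), 'attitude': array([-2.02306126, -1.33822795,  0.58064361])}
motor_center [(438, 162, 0.85)]
pulley_large_center [(423, 190, 0.86)]
pulley_small_center [(244, 281, 0.74), (288, 234, 0.71), (276, 267, 0.69), (319, 247, 0.51)]
caster_center [(169, 228, 0.8)]
bearing_center [(439, 140, 0.5)]
tray3 [(365, 173, 0.65), (248, 209, 0.62)]
tray2 [(365, 173, 0.65), (248, 209, 0.62)]
tin [(331, 225, 0.58)]
tape [(233, 252, 0.64)]
carton [(375, 207, 0.78)]
```

Run:
```python
import cv2
im=cv2.imread('pics/top0.png')
cv2.imwrite('pics/top0c.png',cv2.resize(im[120:300,140:500],(800,400),interpolation=cv2.INTER_CUBIC))
```

```text
(no output)
```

View pics/top0c.png

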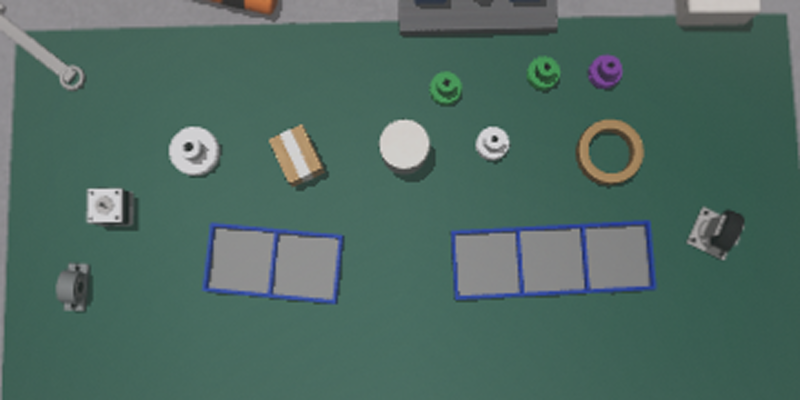

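View pics/scene0.png

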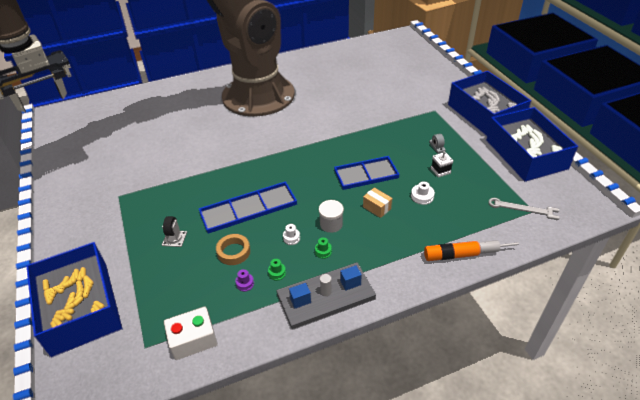

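The things that could be taken for the small pulley, in top-picture pixels, are:
- green at (341,158)
- green at (384,153)
- purple at (414,152)
- bare aluminium at (361,184), about 40 mm across
- the larger aluminium one at (227,187), about 60 mm across

I choose the aluminium one at (361,184). The scene picture agrees, showing the silver one at (291,233). Tray2 is at (263,239), tray3 at (388,237), the motor at (188,212), the bearing at (173,249) and the caster at (463,224).

```bash
cat > h.py <<'E'
from cell import *
import numpy as np, cv2
from scipy.spatial.transform import Rotation as Ro
def cam(c):
    k=calibration(c); f=200/np.tan(np.radians(k['fov_y']/2))
    return f,k['cx'],k['cy'],k['k1'],np.array(k['position']),Ro.from_rotvec(k['attitude']).as_matrix()
def ray(C,uv):
    f,cx,cy,k1,p,R=C; d=(np.atleast_2d(uv).astype(float)-[cx,cy])/f; u=d.copy()
    for _ in range(20): u=d/(1+k1*(u**2).sum(1,keepdims=True))
    return np.c_[u,np.ones(len(u))]@R.T
def plane(C,uv,z):
    r=ray(C,uv); return C[4]+r*((z-C[4][2])/r[:,2])[:,None]
def proj(C,P):
    f,cx,cy,k1,p,R=C; q=(np.atleast_2d(P)-p)@R; u=q[:,:2]/q[:,2:]
    return u*(1+k1*(u**2).sum(1,keepdims=True))*f+[cx,cy]
def tri(pairs):
    A=np.zeros((3,3));b=np.zeros(3)
    for C,uv in pairs:
        d=ray(C,uv)[0]; d/=np.linalg.norm(d); M=np.eye(3)-np.outer(d,d); A+=M;b+=M@C[4]
    return np.linalg.solve(A,b)
def crop(im,u,v,w,h,s,name): # save scaled crop
    cv2.imwrite(name,cv2.resize(im[max(0,v-h//2):v+h//2,max(0,u-w//2):u+w//2,::-1],None,fx=s,fy=s,interpolation=cv2.INTER_CUBIC))
def rel(target,yaw_y,s=None):
    """tool-frame offset (units of .15 m) and z twist (units 2pi) to reach target TCP with closing line at world angle yaw_y (deg)"""
    s=s or observe(); R=Ro.from_rotvec(s['ee_rot']).as_matrix()
    o=R.T@(np.array(target)-s['position'])/.15
    cur=np.degrees(np.arctan2(R[1,1],R[0,1])); d=(yaw_y-cur+90)%180-90
    return o.round(3),round(-d/360,4),round(cur,1),'tilt',R[2].round(3)
E
python3 - <<'E'
from h import *
T=cam('top');S=cam('scene')
it=get_image('top');get_image('scene')
Z=dict(motor_center=.024,pulley_large_center=.021,pulley_small_center=.021,caster_center=.036,bearing_center=.022)
for t,z in Z.items():
    a=landmark_of(t,'top');b=landmark_of(t,'scene')
    i,j=(0,0)
    if t=='pulley_small_center':
        i=min(range(len(a)),key=lambda i:abs(a[i]['at'][0]*400-183)); j=min(range(len(b)),key=lambda i:abs(b[i]['at'][0]*400-233))
    f=lambda d:[d['at'][1]*640,d['at'][0]*400]
    print(t,plane(T,f(a[i]),z)[0,:2].round(4),plane(S,f(b[j]),z)[0,:2].round(4),tri([(T,f(a[i])),(S,f(b[j]))]).round(4))
hsv=cv2.cvtColor(it,cv2.COLOR_RGB2HSV)
m=cv2.inRange(hsv,(110,120,60),(130,255,255));m[:,:140]=0;m[:200]=0;m[300:]=0
for c in cv2.findContours(m,cv2.RETR_EXTERNAL,cv2.CHAIN_APPROX_NONE)[0]:
    if len(c)<80: continue
    P=plane(T,c[:,0],.015)[:,:2]; r=cv2.minAreaRect((P*1000).astype(np.float32)); print('tray',r)
for t in ('tin','tape','carton'):
    a=landmark_of(t,'top')[0]; print(t,plane(T,[a['at'][1]*640,a['at'][0]*400],0)[0].round(3))
print(rel([.30,-.30,.25],-75))
im=it
a=im[165:205,335:385]; b=im[190:235,170:215]; c=im[228:268,150:200]; d=im[200:250,440:490]
cv2.imwrite('pics/parts.png',np.vstack([np.hstack([cv2.resize(q,(380,280),interpolation=cv2.INTER_CUBIC) for q in r]) for r in ((a,b),(c,d))])[:,:,::-1])
E
```

```text
motor_center [0.5804 0.3579] [0.5679 0.3644] [0.5793 0.3546 0.0359]
pulley_large_center [0.6542 0.2684] [0.651  0.2581] [0.6521 0.2631 0.022 ]
pulley_small_center [ 0.6645 -0.1103] [ 0.6726 -0.1111] [ 0.6662 -0.1102  0.0138]
caster_center [ 0.534 -0.383] [ 0.6665 -0.2583] [ 0.5692 -0.3225 -0.0138]
bearing_center [0.4867 0.4001] [0.4849 0.4061] [0.4874 0.4016 0.0243]
tray ((511.31109619140625, 160.33444213867188), (164.70364379882812, 83.61320495605469), 83.59955596923828)
tray ((508.122314453125, -181.774658203125), (83.43041229248047, 244.3209991455078), 1.7237666845321655)
tray ((578.1553344726562, -668.0298461914062), (161.92352294921875, 38.76487350463867), 88.7594985961914)
tin [0.658 0.002 0.   ]Traceback (most recent call last):
  File "<stdin>", line 18, in <module>
IndexError: list index out of range
```

Run:
```python
from h import *
it=get_image('top');im=it
a=im[165:205,335:385]; b=im[190:235,165:215]; c=im[228:268,150:200]; d=im[200:250,440:490]
cv2.imwrite('pics/parts.png',np.vstack([np.hstack([cv2.resize(q,(380,280),interpolation=cv2.INTER_CUBIC) for q in r]) for r in ((a,b),(c,d))])[:,:,::-1])
s=observe(); R=Ro.from_rotvec(s['ee_rot']).as_matrix(); C=cam('wrist')
print('cam in tool',(R.T@(C[4]-s['position'])).round(3),(R.T@C[5]).round(2),C[:4])
print(rel([.45,-.35,.30],-75))
```

```text
cam in tool [ 0.07  -0.001 -0.142] [[-0.   -0.97 -0.26]
 [ 1.   -0.   -0.  ]
 [ 0.   -0.26  0.97]] (np.float64(285.8261668355158), 315.96909328992086, 203.723897253405, -0.02921241188153352)
(array([ 2.369, -1.195, -0.375]), np.float64(-0.004), np.float64(-76.4), 'tilt', array([-0.,  0., -1.]))
```

View pics/parts.png

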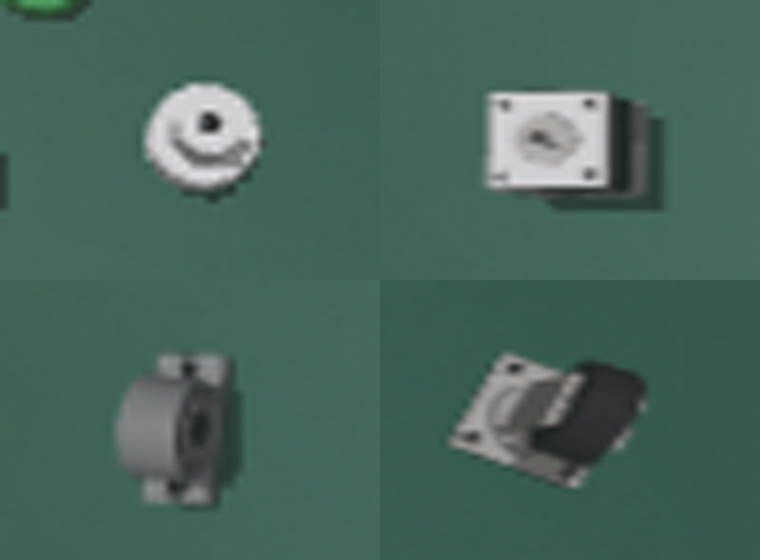

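The crop shows the bare-aluminium small pulley at top (361,184), the motor with its shaft up at (184,212), the bearing at (173,249) and the caster at (463,224). Next I'll move the wrist camera over to measure them from closer.

Request:
{"api": "jog_arm", "payload": {
  "plan": [
    {"offset": [0.4,-0.2,0],"twist": [0,0,0],"fingers": 1},
    {"offset": [0.8,-0.4,0],"twist": [0,0,0],"fingers": 1},
    {"offset": [1,-0.47,0],"twist": [0,0,0],"fingers": 1}
  ]
}}

```text
clock: 2.22
position: [0.2784, -0.5016, 0.244]
ee_rot: [-3.119, -0.375, -0.002]
force: [-0.1, -1.5, -0.1]
width: 0.998
gripper_force: 0.0
```

Request:
{"api": "jog_arm", "payload": {
  "plan": [
    {"offset": [0.4,-0.2,0],"twist": [0,0,0],"fingers": 1},
    {"offset": [0.8,-0.4,0],"twist": [0,0,0],"fingers": 1},
    {"offset": [1,-0.47,0],"twist": [0,0,0],"fingers": 1}
  ]
}}

```text
clock: 2.6
position: [0.4076, -0.3975, 0.244]
ee_rot: [-3.119, -0.376, -0.002]
force: [-0.6, -0.7, 0.5]
width: 1.004
gripper_force: 0.0
```

Request:
{"api": "jog_arm", "payload": {
  "plan": [
    {"offset": [0.4,-0.2,0],"twist": [0,0,0.019],"fingers": 1},
    {"offset": [0.8,-0.4,0],"twist": [0,0,0.0378],"fingers": 1},
    {"offset": [0.9,-0.47,0],"twist": [0,0,0.0378],"fingers": 1},
    {"offset": [0.9,-0.47,0],"twist": [0,0,0.0378],"fingers": 1},
    {"offset": [0.9,-0.47,0],"twist": [0,0,0.0378],"fingers": 1}
  ]
}}

```text
clock: 3.22
position: [0.5191, -0.3009, 0.2437]
ee_rot: [3.141, -0.003, -0.001]
force: [0.2, -1.1, 1.1]
width: 0.999
gripper_force: 0.0
```

```bash
cat > look.py <<'E'
from h import *
import sys
name=sys.argv[1]; C=cam('wrist'); im=get_image('wrist'); cv2.imwrite(f'pics/{name}.png',im[:,:,::-1]); np.save(f'pics/{name}.npy',np.array([*C[:4]],float))
import pickle; pickle.dump(C,open(f'pics/{name}.pkl','wb'))
Z=dict(motor_center=.024,pulley_large_center=.021,pulley_small_center=.021,caster_center=.036,bearing_center=.022)
for t in sys.argv[2:]:
    for d in landmark_of(t,'wrist')[:4]:
        uv=[d['at'][1]*640,d['at'][0]*400]; print(t,round(d['conf'],2),np.round(uv,1),plane(C,uv,Z[t])[0,:2].round(4))
m=cv2.inRange(cv2.cvtColor(im,cv2.COLOR_RGB2HSV),(110,120,60),(130,255,255))
for c in cv2.findContours(m,cv2.RETR_EXTERNAL,cv2.CHAIN_APPROX_NONE)[0]:
    if len(c)<200: continue
    P=plane(C,c[:,0],.015)[:,:2]; print('tray',cv2.minAreaRect((P*1000).astype(np.float32)))
E
python3 look.py wA caster_center pulley_small_center
```

```text
caster_center 0.82 [384.9 170.1] [ 0.5364 -0.3851]
pulley_small_center 0.73 [102.4   3.4] [ 0.7274 -0.0565]
pulley_small_center 0.72 [157.2  70.8] [ 0.6541 -0.1112]
tray ((505.7336730957031, 106.49913787841797), (74.37097930908203, 85.88766479492188), 83.23008728027344)
tray ((508.7066650390625, -181.01864624023438), (84.58950805664062, 244.89027404785156), 1.81778883934021)
tray ((638.6463623046875, -632.1722412109375), (200.54571533203125, 188.593017578125), 4.248316764831543)
```

View pics/wA.png

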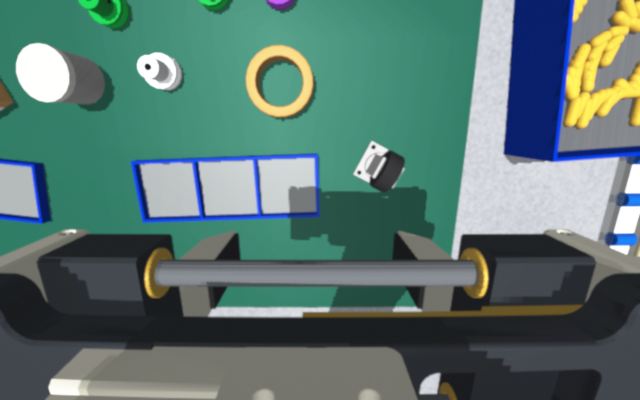

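Wrist view A shows the caster at about (380,167), its plate edge running from (372,142) to (404,155). The aluminium pulley is at (160,71), with the greens and purple at the top edge, and tray3 spans (140..318,156..220). Now over to the left side.

Request:
{"api": "jog_arm", "payload": {
  "plan": [
    {"offset": [0,-0.4,0],"fingers": 1,"twist": [0,0,0]},
    {"offset": [0,-0.8,0],"fingers": 1,"twist": [0,0,0]},
    {"offset": [0.1,-1,0],"fingers": 1,"twist": [0,0,0]}
  ]
}}

```text
clock: 3.75
position: [0.5341, -0.1476, 0.2442]
ee_rot: [-3.141, -0.001, -0.0]
force: [0.5, -0.6, -0.2]
width: 0.999
gripper_force: 0.0
```

Request:
{"api": "jog_arm", "payload": {
  "plan": [
    {"offset": [0,-0.4,0],"fingers": 1,"twist": [0,0,0]},
    {"offset": [0,-0.8,0],"fingers": 1,"twist": [0,0,0]},
    {"offset": [0.1,-1,0],"fingers": 1,"twist": [0,0,0]}
  ]
}}

```text
clock: 4.12
position: [0.5493, 0.0027, 0.2442]
ee_rot: [-3.141, -0.002, -0.0]
force: [-0.8, -1.2, 0.6]
width: 1.001
gripper_force: 0.0
```

Request:
{"api": "jog_arm", "payload": {
  "plan": [
    {"offset": [0,-0.4,0],"fingers": 1,"twist": [0,0,0]},
    {"offset": [0,-0.8,0],"fingers": 1,"twist": [0,0,0]},
    {"offset": [0,-1,0],"fingers": 1,"twist": [0,0,0]}
  ]
}}

```text
clock: 4.5
position: [0.5498, 0.1529, 0.244]
ee_rot: [-3.14, -0.002, -0.0]
force: [-0.8, -0.3, 0.3]
width: 0.997
gripper_force: 0.0
```

Request:
{"api": "jog_arm", "payload": {
  "plan": [
    {"offset": [0,-0.4,0],"fingers": 1,"twist": [0,0,0]},
    {"offset": [0,-0.8,0],"fingers": 1,"twist": [0,0,0]},
    {"offset": [0,-1,0],"fingers": 1,"twist": [0,0,0]},
    {"offset": [0,-1,0],"fingers": 1,"twist": [0,0,0]},
    {"offset": [0,-1,0],"fingers": 1,"twist": [0,0,0]}
  ]
}}

```text
clock: 5.12
position: [0.551, 0.2981, 0.2436]
ee_rot: [3.14, -0.004, 0.0]
force: [-0.4, -0.0, 1.5]
width: 0.996
gripper_force: 0.0
```

```bash
python3 look.py wB motor_center pulley_large_center bearing_center
```

```text
motor_center 0.96 [268.3 158.9] [0.5812 0.3587]
pulley_large_center 0.84 [349.9 101.3] [0.65   0.2573]
bearing_center 0.68 [267.6 158.6] [0.5814 0.3599]
tray ((506.46295166015625, -108.70233917236328), (86.63361358642578, 120.02082824707031), 2.2011959552764893)
tray ((511.7931823730469, 162.3167266845703), (165.9271697998047, 84.99932861328125), 83.7259750366211)
tray ((583.3280029296875, 629.71923828125), (181.60374450683594, 306.9180908203125), 74.0145263671875)
```

View pics/wB.png

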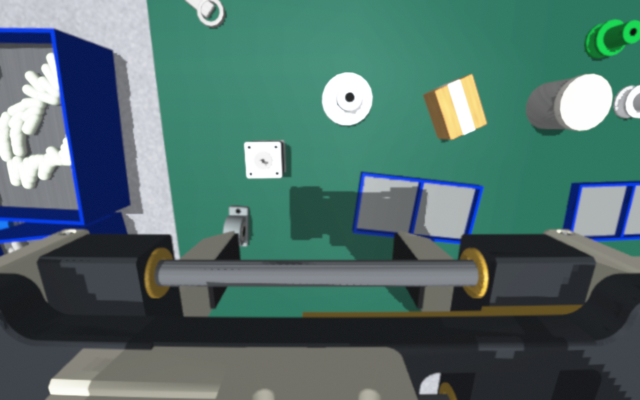

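Wrist view B shows the motor top face at (264,160), nearly square to the axes. The large pulley is at (347,99) and the tray2 corners run from (360,173) to (481,186). The bearing is partly hidden at (238,222). Now precise fits.

Run:
```python
from h import *
import pickle
C=pickle.load(open('pics/wB.pkl','rb')); im=cv2.imread('pics/wB.png')
def blob(u,v,r,thr,sat=60):
    h=cv2.cvtColor(im,cv2.COLOR_BGR2HSV); m=((h[:,:,2]>thr)&(h[:,:,1]<sat)).astype(np.uint8); k=np.zeros_like(m);k[v-r:v+r,u-r:u+r]=1;m*=k
    return max(cv2.findContours(m,0,cv2.CHAIN_APPROX_NONE)[0],key=cv2.contourArea)
for z in (.048,):
    P=plane(C,blob(264,160,28,170)[:,0],z)[:,:2]*1000; print('motor',cv2.minAreaRect(P.astype(np.float32)))
P=plane(C,blob(347,99,34,150)[:,0],.018)[:,:2]*1000; print('large',cv2.minEnclosingCircle(P.astype(np.float32)),cv2.fitEllipse(P.astype(np.float32)))
print('hub pt',plane(C,[350,97.5],.042))
C=pickle.load(open('pics/wA.pkl','rb')); im=cv2.imread('pics/wA.png')
P=plane(C,blob(160,71,28,150)[:,0],.018)[:,:2]*1000; print('small',cv2.minEnclosingCircle(P.astype(np.float32)),cv2.fitEllipse(P.astype(np.float32)))
print('hub pt',plane(C,[152,67],.042))
print(rel([.581,.358,.25],-90))
im=cv2.imread('pics/wB.png')[:,:,::-1]
cv2.imwrite('pics/wBc.png',cv2.resize(cv2.imread('pics/wB.png')[60:260,210:410],(600,600),interpolation=cv2.INTER_CUBIC))
```

```text
motor ((582.2498168945312, 361.4192199707031), (43.13451385498047, 42.299652099609375), 89.74366760253906)
large ((652.7796630859375, 260.9471130371094), 31.24928855895996) ((652.7923583984375, 260.8224182128906), (60.998443603515625, 61.541744232177734), 42.073543548583984)
hub pt [[0.65240835 0.25969778 0.042     ]]
small ((656.6184692382812, -111.59687042236328), 26.754032135009766) ((654.8870849609375, -111.9371337890625), (40.11780548095703, 52.60679626464844), 162.2220916748047)
hub pt [[ 0.65442872 -0.11671998  0.042     ]]
(array([ 0.199, -0.398, -0.041]), np.float64(-0.0005), np.float64(-90.2), 'tilt', array([ 0.   ,  0.001, -1.   ]))
```

View pics/wBc.png

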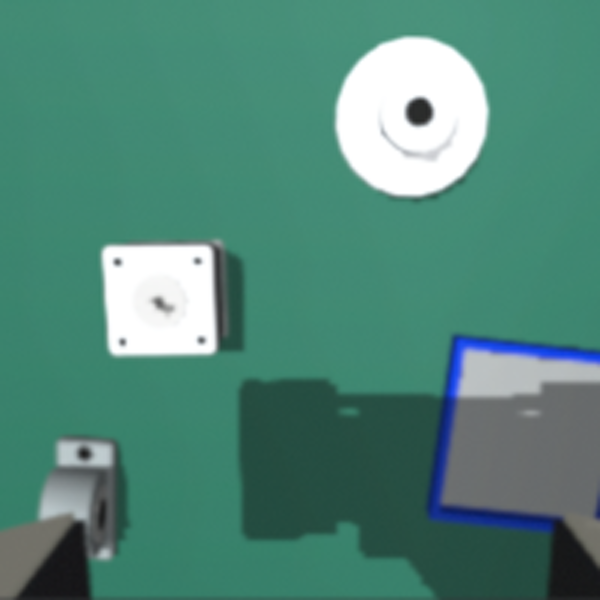

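Request:
{"api": "jog_arm", "payload": {
  "newtons": 30,
  "plan": [
    {"offset": [0.2,-0.41,0],"fingers": 1,"twist": [0,0,-0.004]},
    {"offset": [0.207,-0.413,0.4],"fingers": 1,"twist": [0,0,-0.004]},
    {"offset": [0.207,-0.413,0.76],"fingers": 1,"twist": [0,0,-0.004]},
    {"offset": [0.207,-0.413,0.76],"fingers": 1,"twist": [0,0,-0.004]},
    {"offset": [0.207,-0.413,0.76],"fingers": 1,"twist": [0,0,-0.004]}
  ]
}}

```text
clock: 5.95
position: [0.5826, 0.3621, 0.132]
ee_rot: [-3.14, -0.037, -0.003]
force: [0.8, 1.1, 1.0]
width: 1.0
gripper_force: 0.0
```

Run:
```python
from h import *
print(rel([.582,.360,.030],-88.5), observe()['position'])
C=cam('wrist'); im=get_image('wrist'); cv2.imwrite('pics/m1.png',im[:,:,::-1])
h=cv2.cvtColor(im,cv2.COLOR_RGB2HSV); m=((h[:,:,2]>170)&(h[:,:,1]<60)).astype(np.uint8); u,v=proj(C,[.582,.36,.048])[0].astype(int); k=np.zeros_like(m);k[v-50:v+50,u-60:u+60]=1
c=max(cv2.findContours(m*k,0,cv2.CHAIN_APPROX_NONE)[0],key=cv2.contourArea); print(u,v,cv2.minAreaRect((plane(C,c[:,0],.048)[:,:2]*1000).astype(np.float32)))
```

```text
(array([-0.006,  0.015,  0.68 ]), np.float64(-0.0004), np.float64(-88.7), 'tilt', array([ 0.002, -0.001, -1.   ])) [0.58262863 0.36206518 0.13202994]
319 214 ((583.4930419921875, 361.3438415527344), (41.48981857299805, 42.53475570678711), 1.3634536266326904)
```

Request:
{"api": "jog_arm", "payload": {
  "plan": [
    {"offset": [0,0.005,0.35],"fingers": 1,"twist": [0,0,0]},
    {"offset": [0,0.005,0.6],"fingers": 1,"twist": [0,0,0]},
    {"offset": [0,0.005,0.68],"fingers": 1,"twist": [0,0,0]},
    {"offset": [0,0.005,0.68],"fingers": 1,"twist": [0,0,0]},
    {"offset": [0,0.005,0.68],"fingers": 1,"twist": [0,0,0]},
    {"offset": [0,0.005,0.68],"fingers": -1,"twist": [0,0,0]},
    {"offset": [0,0.005,0.68],"fingers": -1,"twist": [0,0,0]},
    {"offset": [0,0.005,0.68],"fingers": -1,"twist": [0,0,0]},
    {"offset": [0,0.005,0.68],"fingers": -1,"twist": [0,0,0]},
    {"offset": [0,0.005,0.68],"fingers": -1,"twist": [0,0,0]},
    {"offset": [0,0.005,0.68],"fingers": -1,"twist": [0,0,0]}
  ]
}}

```text
clock: 7.38
position: [0.5815, 0.361, 0.0276]
ee_rot: [3.141, 0.038, -0.0]
force: [0.5, -0.8, 0.5]
width: 0.459
gripper_force: 29.9
```

Request:
{"api": "jog_arm", "payload": {
  "plan": [
    {"offset": [0,0,-0.4],"fingers": -1,"twist": [0,0,0]},
    {"offset": [0,0,-0.8],"fingers": -1,"twist": [0,0,0]},
    {"offset": [-0.05,0.3,-0.8],"fingers": -1,"twist": [0,0,0]},
    {"offset": [-0.1,0.6,-0.8],"fingers": -1,"twist": [0,0,0]},
    {"offset": [-0.145,0.9,-0.8],"fingers": -1,"twist": [0,0,0]}
  ]
}}

```text
clock: 8.0
position: [0.5621, 0.2239, 0.1471]
ee_rot: [3.14, 0.039, -0.002]
force: [0.9, -0.2, -5.4]
width: 0.459
gripper_force: 29.9
```

Request:
{"api": "jog_arm", "payload": {
  "plan": [
    {"offset": [-0.05,0.3,0],"fingers": -1,"twist": [0,0,0]},
    {"offset": [-0.1,0.6,0],"fingers": -1,"twist": [0,0,0]},
    {"offset": [-0.145,0.9,0],"fingers": -1,"twist": [0,0,0]}
  ]
}}

```text
clock: 8.38
position: [0.5436, 0.0886, 0.1472]
ee_rot: [3.141, 0.038, -0.002]
force: [0.7, -0.4, -4.7]
width: 0.457
gripper_force: 29.9
```

Request:
{"api": "jog_arm", "payload": {
  "plan": [
    {"offset": [-0.05,0.3,0],"fingers": -1,"twist": [0,0,0]},
    {"offset": [-0.1,0.6,0],"fingers": -1,"twist": [0,0,0]},
    {"offset": [-0.145,0.9,0],"fingers": -1,"twist": [0,0,0]}
  ]
}}

```text
clock: 8.75
position: [0.5251, -0.0467, 0.1472]
ee_rot: [3.141, 0.038, -0.002]
force: [1.0, -0.8, -4.5]
width: 0.455
gripper_force: 29.9
```

Request:
{"api": "jog_arm", "payload": {
  "plan": [
    {"offset": [-0.05,0.3,0],"fingers": -1,"twist": [0,0,0]},
    {"offset": [-0.1,0.6,0],"fingers": -1,"twist": [0,0,0]},
    {"offset": [-0.145,0.9,0],"fingers": -1,"twist": [0,0,0]},
    {"offset": [-0.145,0.9,0],"fingers": -1,"twist": [0,0,0]},
    {"offset": [-0.145,0.9,0],"fingers": -1,"twist": [0,0,0]}
  ]
}}

```text
clock: 9.38
position: [0.5072, -0.1803, 0.1473]
ee_rot: [-3.141, -0.038, 0.001]
force: [0.3, 0.1, -5.1]
width: 0.455
gripper_force: 29.9
```

```bash
python3 - <<'E'
from h import *
s=observe();print(s['position'],s['clock'],s['width'],rel([.508,-.181,.034],-88.3))
E
python3 look.py m2
```

```text
[ 0.50720746 -0.18033359  0.14729783] 9.375 0.4550959225912604 (array([0.006, 0.005, 0.755]), np.float64(-0.0009), np.float64(-88.6), 'tilt', array([-0.001, -0.001, -1.   ]))
tray ((508.7315368652344, -180.84228515625), (85.17739868164062, 245.31015014648438), 1.819027066230774)
tray ((506.1266174316406, 110.375244140625), (80.1598129272461, 86.75096130371094), 82.8136978149414)
```

View pics/m2.png

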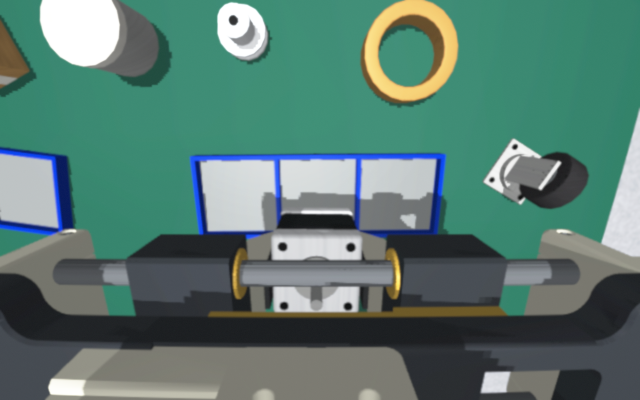

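The picture shows the motor held over the middle pocket of tray3, centred at about (317,270) with the tray spanning x 192..443. I'll lower it and let go gently.

Request:
{"api": "jog_arm", "payload": {
  "plan": [
    {"offset": [0.005,0.005,0.35],"fingers": -1,"twist": [0,0,0]},
    {"offset": [0.005,0.005,0.65],"fingers": -1,"twist": [0,0,0]},
    {"offset": [0.005,0.005,0.73],"fingers": -1,"twist": [0,0,0]},
    {"offset": [0.005,0.005,0.755],"fingers": -1,"twist": [0,0,0]},
    {"offset": [0.005,0.005,0.762],"fingers": -1,"twist": [0,0,0]},
    {"offset": [0.005,0.005,0.762],"fingers": -1,"twist": [0,0,0]},
    {"offset": [0.005,0.005,0.762],"fingers": -1,"twist": [0,0,0]}
  ]
}}

```text
clock: 10.3
position: [0.509, -0.1817, 0.0343]
ee_rot: [3.141, 0.038, 0.002]
force: [-1.0, -0.2, -4.9]
width: 0.458
gripper_force: 29.9
```

Request:
{"api": "jog_arm", "payload": {
  "plan": [
    {"offset": [0,0,0.006],"fingers": -1,"twist": [0,0,0]},
    {"offset": [0,0,0.012],"fingers": -1,"twist": [0,0,0]},
    {"offset": [0,0,0.012],"fingers": -1,"twist": [0,0,0]}
  ]
}}

```text
clock: 10.68
position: [0.5083, -0.1815, 0.0315]
ee_rot: [3.141, 0.038, -0.0]
force: [-0.5, -0.0, -4.4]
width: 0.454
gripper_force: 29.9
```

Request:
{"api": "jog_arm", "payload": {
  "plan": [
    {"offset": [0,0,0.005],"fingers": -1,"twist": [0,0,0]},
    {"offset": [0,0,0.005],"fingers": 0.15,"twist": [0,0,0]},
    {"offset": [0,0,0.005],"fingers": 0.15,"twist": [0,0,0]},
    {"offset": [0,0,0.005],"fingers": 0.15,"twist": [0,0,0]},
    {"offset": [0,0,-0.15],"fingers": 0.15,"twist": [0,0,0]},
    {"offset": [0,0,-0.4],"fingers": 0.15,"twist": [0,0,0]},
    {"offset": [0,0,-0.8],"fingers": 0.6,"twist": [0,0,0]}
  ]
}}

```text
clock: 11.55
position: [0.5072, -0.1813, 0.1515]
ee_rot: [-3.14, -0.038, 0.005]
force: [1.4, -0.1, -0.7]
width: 0.641
gripper_force: 0.0
```

Request:
{"api": "jog_arm", "payload": {
  "plan": [
    {"offset": [0.15,-0.35,0],"fingers": 0.6,"twist": [0,0,0]},
    {"offset": [0.25,-0.7,0],"fingers": 0.6,"twist": [0,0,0]},
    {"offset": [0.346,-0.972,0],"fingers": 0.6,"twist": [0,0,0]}
  ]
}}

```text
clock: 11.92
position: [0.5571, -0.0321, 0.1519]
ee_rot: [-3.141, -0.04, -0.001]
force: [0.6, 0.2, -0.4]
width: 0.8
gripper_force: 0.0
```

Request:
{"api": "jog_arm", "payload": {
  "plan": [
    {"offset": [0.15,-0.35,0],"fingers": 0.6,"twist": [0,0,0]},
    {"offset": [0.25,-0.7,0],"fingers": 0.6,"twist": [0,0,0]},
    {"offset": [0.346,-0.972,0],"fingers": 0.6,"twist": [0,0,0]}
  ]
}}

```text
clock: 12.3
position: [0.6052, 0.1153, 0.1516]
ee_rot: [-3.141, -0.041, -0.0]
force: [-1.0, -0.7, -0.9]
width: 0.799
gripper_force: 0.0
```

Request:
{"api": "jog_arm", "payload": {
  "plan": [
    {"offset": [0.15,-0.35,0],"fingers": 0.6,"twist": [0,0,0]},
    {"offset": [0.25,-0.7,0],"fingers": 0.6,"twist": [0,0,0]},
    {"offset": [0.346,-0.972,0],"fingers": 0.6,"twist": [0,0,0]},
    {"offset": [0.346,-0.972,0],"fingers": 0.6,"twist": [0,0,0]},
    {"offset": [0.346,-0.972,0],"fingers": 0.6,"twist": [0,0,0]}
  ]
}}

```text
clock: 12.92
position: [0.6533, 0.2587, 0.1511]
ee_rot: [3.14, 0.038, -0.001]
force: [0.6, -1.4, 0.7]
width: 0.801
gripper_force: 0.0
```

```bash
cat > circ.py <<'E'
from h import *
import sys
x,y,half=map(float,sys.argv[1:4])
s=observe();C=cam('wrist'); im=get_image('wrist'); cv2.imwrite('pics/'+sys.argv[4]+'.png',im[:,:,::-1])
h=cv2.cvtColor(im,cv2.COLOR_RGB2HSV); m=((h[:,:,2]>140)&(h[:,:,1]<70)).astype(np.uint8); u,v=proj(C,[x,y,.018])[0].astype(int); k=np.zeros_like(m);r=int(half)
k[max(0,v-r):v+r,u-r:u+r]=1
c=max(cv2.findContours(m*k,0,cv2.CHAIN_APPROX_NONE)[0],key=cv2.contourArea)
print(u,v,'blob',cv2.boundingRect(c),'circle z18',cv2.minEnclosingCircle((plane(C,c[:,0],.018)[:,:2]*1000).astype(np.float32)))
print(s['position'],s['clock'],rel([x,y,.037],-88.6,s))
crop(im,u,v,200,200,3,'pics/'+sys.argv[4]+'c.png')
E
python3 circ.py .653 .2605 75 L1
```

```text
314 198 blob (285, 167, 62, 62) circle z18 ((653.9055786132812, 260.55584716796875), 31.69020652770996)
[0.65327924 0.25873958 0.15113078] 12.925 (array([-0.001, -0.013,  0.761]), np.float64(-0.0), np.float64(-88.6), 'tilt', array([-0.001,  0.001, -1.   ]))
```

View pics/L1.png

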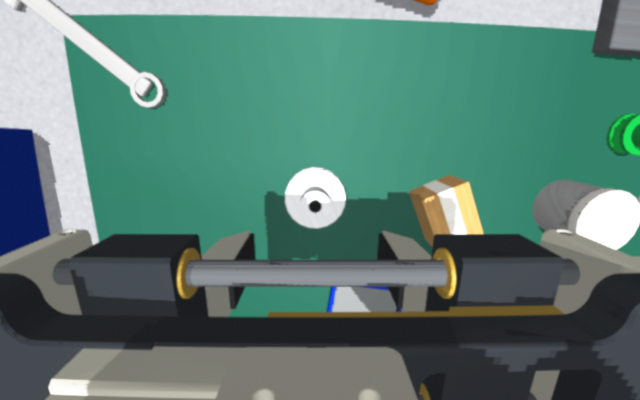

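The large pulley is at (315,198) with its hub centred between the fingers. Carton (447,215) and tin (590,215) are clear.

Request:
{"api": "jog_arm", "payload": {
  "plan": [
    {"offset": [0,-0.012,0.4],"fingers": 0.6,"twist": [0,0,0]},
    {"offset": [0,-0.012,0.7],"fingers": 0.6,"twist": [0,0,0]},
    {"offset": [0,-0.012,0.757],"fingers": 0.6,"twist": [0,0,0]},
    {"offset": [0,-0.012,0.757],"fingers": 0.6,"twist": [0,0,0]},
    {"offset": [0,-0.012,0.757],"fingers": -1,"twist": [0,0,0]},
    {"offset": [0,-0.012,0.757],"fingers": -1,"twist": [0,0,0]},
    {"offset": [0,-0.012,0.757],"fingers": -1,"twist": [0,0,0]},
    {"offset": [0,-0.012,0.757],"fingers": -1,"twist": [0,0,0]},
    {"offset": [0,-0.012,0.757],"fingers": -1,"twist": [0,0,0]},
    {"offset": [0,-0.012,0.757],"fingers": -1,"twist": [0,0,0]}
  ]
}}

```text
clock: 14.22
position: [0.6534, 0.2613, 0.0381]
ee_rot: [3.141, 0.038, -0.0]
force: [-0.6, 0.6, 1.3]
width: 0.297
gripper_force: 30.0
```

Request:
{"api": "jog_arm", "payload": {
  "plan": [
    {"offset": [0,0,-0.35],"fingers": -1,"twist": [0,0,0]},
    {"offset": [0,0,-0.75],"fingers": -1,"twist": [0,0,0]},
    {"offset": [0,0,-0.75],"fingers": -1,"twist": [0,0,0]}
  ]
}}

```text
clock: 14.6
position: [0.6562, 0.2631, 0.1563]
ee_rot: [-3.137, -0.038, -0.013]
force: [-0.5, 0.2, -1.4]
width: 0.293
gripper_force: 30.0
```

Request:
{"api": "jog_arm", "payload": {
  "plan": [
    {"offset": [-0.12,0.27,0],"fingers": -1,"twist": [0,0,0]},
    {"offset": [-0.24,0.54,0],"fingers": -1,"twist": [0,0,0]},
    {"offset": [-0.347,0.794,0],"fingers": -1,"twist": [0,0,0]}
  ]
}}

```text
clock: 14.98
position: [0.6029, 0.1393, 0.1493]
ee_rot: [3.14, 0.038, -0.003]
force: [0.2, 0.3, -1.4]
width: 0.298
gripper_force: 30.0
```

Request:
{"api": "jog_arm", "payload": {
  "plan": [
    {"offset": [-0.12,0.27,0],"fingers": -1,"twist": [0,0,0]},
    {"offset": [-0.24,0.54,0],"fingers": -1,"twist": [0,0,0]},
    {"offset": [-0.347,0.794,0],"fingers": -1,"twist": [0,0,0]}
  ]
}}

```text
clock: 15.35
position: [0.5537, 0.0191, 0.1495]
ee_rot: [3.141, 0.038, -0.003]
force: [0.3, 0.7, -2.2]
width: 0.299
gripper_force: 30.0
```

Request:
{"api": "jog_arm", "payload": {
  "plan": [
    {"offset": [-0.12,0.27,0],"fingers": -1,"twist": [0,0,0]},
    {"offset": [-0.24,0.54,0],"fingers": -1,"twist": [0,0,0]},
    {"offset": [-0.347,0.794,0],"fingers": -1,"twist": [0,0,0]},
    {"offset": [-0.347,0.794,0],"fingers": -1,"twist": [0,0,0]},
    {"offset": [-0.347,0.794,0],"fingers": -1,"twist": [0,0,0]},
    {"offset": [-0.347,0.794,0],"fingers": -1,"twist": [0,0,0]}
  ]
}}

```text
clock: 16.1
position: [0.5062, -0.0983, 0.1503]
ee_rot: [-3.141, -0.041, 0.0]
force: [-0.8, -0.0, -2.1]
width: 0.296
gripper_force: 30.0
```

Run:
```python
from h import *
s=observe();print(s['position'],s['clock'],s['width'],s['force'],rel([.506,-.101,.042],-88.3))
im=get_image('wrist');cv2.imwrite('pics/L2.png',im[:,:,::-1])
```

```text
[ 0.50621088 -0.09828607  0.15027978] 16.1 0.29569237916698904 [-0.84274413 -0.04493093 -2.06878728] (array([-0.002,  0.019,  0.722]), np.float64(-0.0005), np.float64(-88.5), 'tilt', array([-0.   , -0.001, -1.   ]))
```

View pics/L2.png

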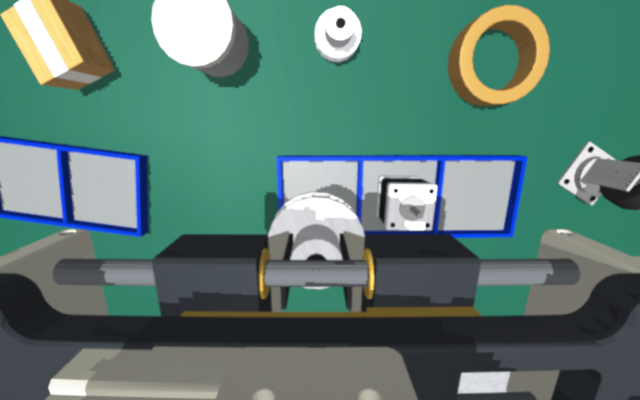

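The motor stands in the middle pocket (410,203). The large pulley is held above the left pocket (315,225), about 2 mm off, so I'll correct that and lower it.

Request:
{"api": "jog_arm", "payload": {
  "plan": [
    {"offset": [0,0.016,0.35],"fingers": -1,"twist": [0,0,0]},
    {"offset": [0,0.016,0.62],"fingers": -1,"twist": [0,0,0]},
    {"offset": [0,0.016,0.7],"fingers": -1,"twist": [0,0,0]},
    {"offset": [0,0.016,0.718],"fingers": -1,"twist": [0,0,0]},
    {"offset": [0,0.016,0.724],"fingers": -1,"twist": [0,0,0]},
    {"offset": [0,0.016,0.724],"fingers": -1,"twist": [0,0,0]}
  ]
}}

```text
clock: 16.9
position: [0.5069, -0.1022, 0.0431]
ee_rot: [3.141, 0.038, 0.003]
force: [0.4, -0.1, -1.1]
width: 0.296
gripper_force: 30.0
```

Request:
{"api": "jog_arm", "payload": {
  "plan": [
    {"offset": [0,0,0.005],"fingers": -1,"twist": [0,0,0]},
    {"offset": [0,0,0.005],"fingers": 0,"twist": [0,0,0]},
    {"offset": [0,0,0.005],"fingers": 0,"twist": [0,0,0]},
    {"offset": [0,0,0.005],"fingers": 0,"twist": [0,0,0]},
    {"offset": [0,0,-0.15],"fingers": 0,"twist": [0,0,0]},
    {"offset": [0,0,-0.4],"fingers": 0,"twist": [0,0,0]},
    {"offset": [0,0,-0.72],"fingers": 0.4,"twist": [0,0,0]},
    {"offset": [0.4,0.04,-0.72],"fingers": 0.4,"twist": [0,0,0]},
    {"offset": [0.8,0.08,-0.72],"fingers": 0.4,"twist": [0,0,0]},
    {"offset": [1,0.09,-0.72],"fingers": 0.4,"twist": [0,0,0]},
    {"offset": [1,0.09,-0.72],"fingers": 0.4,"twist": [0,0,0]},
    {"offset": [1,0.09,-0.72],"fingers": 0.4,"twist": [0,0,0]}
  ]
}}

```text
clock: 18.4
position: [0.6553, -0.1118, 0.1495]
ee_rot: [-3.141, -0.038, 0.002]
force: [0.1, -0.2, -0.2]
width: 0.699
gripper_force: 0.0
```

```bash
python3 circ.py .658 -.112 60 S1
```

```text
317 196 blob (297, 177, 42, 43) circle z18 ((655.959228515625, -112.22200012207031), 21.841997146606445)
[ 0.65529634 -0.11181806  0.14948242] 18.4 (array([0.019, 0.002, 0.75 ]), np.float64(0.0), np.float64(-88.6), 'tilt', array([-0.002, -0.   , -1.   ]))
```

View pics/S1.png

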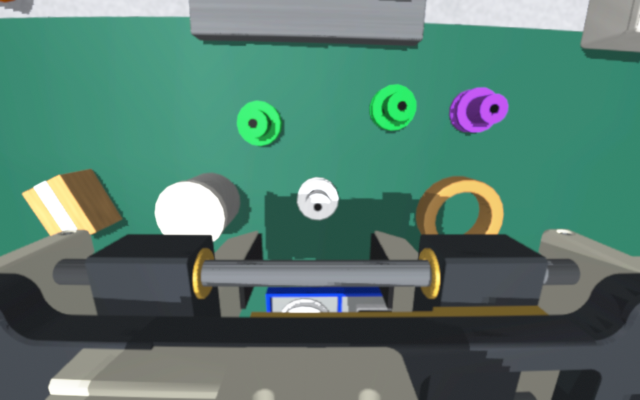

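The aluminium small pulley is at (317,199), between the tin (195,213) and the tape (460,210). The greens at (259,123) and (395,107) and the purple at (478,110) are not wanted.

Request:
{"api": "jog_arm", "payload": {
  "plan": [
    {"offset": [0.004,0.002,0.4],"fingers": 0.4,"twist": [0,0,0]},
    {"offset": [0.004,0.002,0.69],"fingers": 0.4,"twist": [0,0,0]},
    {"offset": [0.004,0.002,0.746],"fingers": 0.4,"twist": [0,0,0]},
    {"offset": [0.004,0.002,0.746],"fingers": 0.4,"twist": [0,0,0]},
    {"offset": [0.004,0.002,0.746],"fingers": -1,"twist": [0,0,0]},
    {"offset": [0.004,0.002,0.746],"fingers": -1,"twist": [0,0,0]},
    {"offset": [0.004,0.002,0.746],"fingers": -1,"twist": [0,0,0]},
    {"offset": [0.004,0.002,0.746],"fingers": -1,"twist": [0,0,0]},
    {"offset": [0.004,0.002,0.746],"fingers": -1,"twist": [0,0,0]},
    {"offset": [0.004,0.002,0.746],"fingers": -1,"twist": [0,0,0]}
  ]
}}

```text
clock: 19.7
position: [0.657, -0.1122, 0.0383]
ee_rot: [3.141, 0.038, 0.0]
force: [-0.9, 0.9, 2.0]
width: 0.252
gripper_force: 30.0
```

Request:
{"api": "jog_arm", "payload": {
  "plan": [
    {"offset": [0,0,-0.35],"fingers": -1,"twist": [0,0,0]},
    {"offset": [0,0,-0.75],"fingers": -1,"twist": [0,0,0]},
    {"offset": [-0.25,0.25,-0.75],"fingers": -1,"twist": [0,0,0]},
    {"offset": [-0.5,0.5,-0.75],"fingers": -1,"twist": [0,0,0]},
    {"offset": [-0.75,0.75,-0.75],"fingers": -1,"twist": [0,0,0]},
    {"offset": [-0.985,0.97,-0.75],"fingers": -1,"twist": [0,0,0]},
    {"offset": [-0.985,0.97,-0.75],"fingers": -1,"twist": [0,0,0]},
    {"offset": [-0.985,0.97,-0.75],"fingers": -1,"twist": [0,0,0]}
  ]
}}

```text
clock: 20.7
position: [0.513, -0.2608, 0.1505]
ee_rot: [-3.141, -0.038, -0.001]
force: [0.4, 0.2, -0.3]
width: 0.252
gripper_force: 30.0
```

Run:
```python
from h import *
s=observe();print(s['position'],s['clock'],s['width'],s['force'],rel([.511,-.261,.042],-88.3))
C=cam('wrist');im=get_image('wrist');cv2.imwrite('pics/S2.png',im[:,:,::-1])
d=landmark_of('caster_center','wrist')
for q in d:
  uv=[q['at'][1]*640,q['at'][0]*400];print(q['conf'],uv,plane(C,uv,.036)[0])
u,v=map(int,proj(C,[.535,-.384,.03])[0]);a=im[max(0,v-60):v+60,u-60:u+60];print(u,v)
b=cv2.resize(a,(600,600),interpolation=cv2.INTER_CUBIC);cv2.imwrite('pics/S2c.png',np.hstack([b])[:,:,::-1])
```

```text
[ 0.51301579 -0.2607797   0.15054273] 20.7 0.2518911607387065 [ 0.37473125  0.15825278 -0.30260347] (array([-0.014,  0.002,  0.724]), np.float64(-0.0009), np.float64(-88.6), 'tilt', array([ 0.   , -0.001, -1.   ]))
0.82 [452.8, 180.68] [ 0.5379504  -0.38482113  0.036     ]
448 182
```

View pics/S2.png

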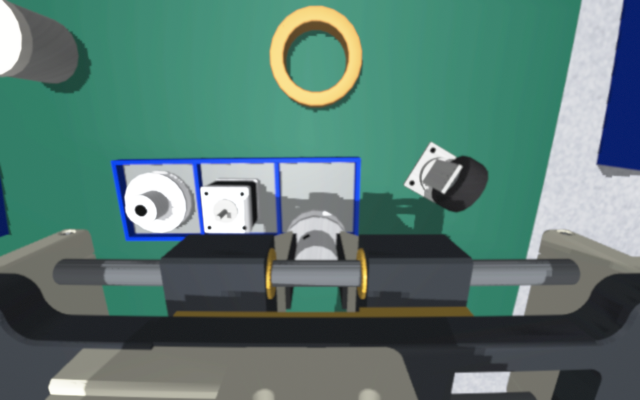

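View pics/S2c.png

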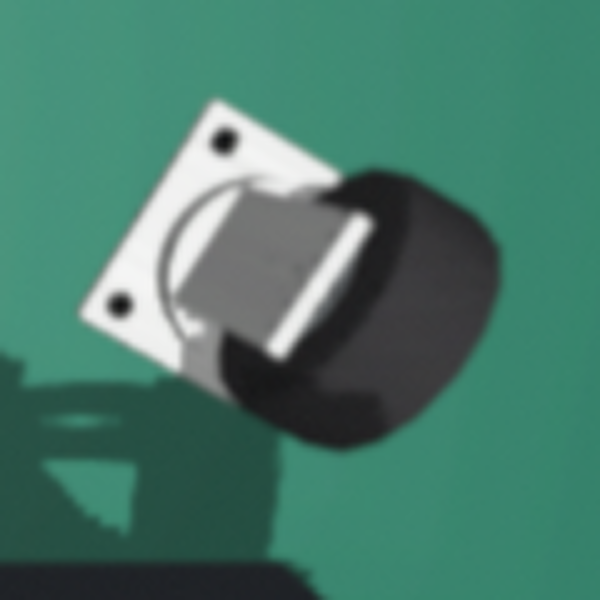

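The large pulley (155,203) and the motor (228,207) are in their pockets, and the small pulley is held above the right pocket. In the crop the caster's fork-leg edge runs (280,355)→(370,215), which gives the caster's x direction.

Request:
{"api": "jog_arm", "payload": {
  "plan": [
    {"offset": [-0.01,0.002,0.35],"fingers": -1,"twist": [0,0,0]},
    {"offset": [-0.01,0.002,0.62],"fingers": -1,"twist": [0,0,0]},
    {"offset": [-0.01,0.002,0.7],"fingers": -1,"twist": [0,0,0]},
    {"offset": [-0.01,0.002,0.72],"fingers": -1,"twist": [0,0,0]},
    {"offset": [-0.01,0.002,0.726],"fingers": -1,"twist": [0,0,0]},
    {"offset": [-0.01,0.002,0.728],"fingers": -1,"twist": [0,0,0]},
    {"offset": [-0.01,0.002,0.728],"fingers": 0,"twist": [0,0,0]},
    {"offset": [-0.01,0.002,0.728],"fingers": 0,"twist": [0,0,0]},
    {"offset": [-0.01,0.002,0.728],"fingers": 0,"twist": [0,0,0]},
    {"offset": [-0.01,0.002,0.55],"fingers": 0,"twist": [0,0,0]},
    {"offset": [-0.01,0.002,0.2],"fingers": 0.5,"twist": [0,0,0]},
    {"offset": [-0.01,0.002,-0.1],"fingers": 0.5,"twist": [0,0,0]},
    {"offset": [-0.01,0.002,-0.1],"fingers": 0.5,"twist": [0,0,0]}
  ]
}}

```text
clock: 22.42
position: [0.5135, -0.2624, 0.1695]
ee_rot: [3.138, 0.038, 0.01]
force: [1.2, -0.6, -0.8]
width: 0.74
gripper_force: 0.0
```

Run:
```python
from h import *
# geometry from S2: camera pose rebuilt from the present one (same attitude, shifted)
s=observe(); C=cam('wrist'); p0=np.array([.51302,-.26078,.15054]); C2=(*C[:4],C[4]+p0-s['position'],C[5])
cr=lambda x,y:[448-60+x/5,182-60+y/5]
P=plane(C2,[cr(80,315),cr(215,100)],.004); Q=plane(C2,[cr(280,355),cr(370,215)],.058)
for A in (P,Q): d=A[1]-A[0]; print(A[:,:2].round(4),np.hypot(*d[:2]),np.degrees(np.arctan2(d[1],d[0])))
d=P[1]-P[0];d/=np.linalg.norm(d);n=np.array([d[1],-d[0],0]); 
print('plate centre',P.mean(0)+.025*n,'leg centre',Q.mean(0)+.014*n)
print(s['position'],s['clock'],s['width'])
im=get_image('wrist');cv2.imwrite('pics/S3.png',im[:,:,::-1])
```

```text
[[ 0.5274 -0.3509]
 [ 0.5716 -0.3737]] 0.04970972155804868 -27.223025586162166
[[ 0.5315 -0.3685]
 [ 0.5556 -0.3804]] 0.026873400201677528 -26.25262961394736
plate centre [ 0.53804329 -0.38452071  0.004     ] leg centre [ 0.53712421 -0.38688892  0.058     ]
[ 0.51346413 -0.2623858   0.16945116] 22.425 0.7400070285778925
```

Request:
{"api": "jog_arm", "payload": {
  "plan": [
    {"offset": [0.05,0.28,0],"fingers": 0.5,"twist": [0,0,0.025]},
    {"offset": [0.1,0.56,0],"fingers": 0.5,"twist": [0,0,0.05]},
    {"offset": [0.147,0.827,0],"fingers": 0.5,"twist": [0,0,0.079]},
    {"offset": [0.147,0.827,0],"fingers": 0.5,"twist": [0,0,0.079]},
    {"offset": [0.147,0.827,0],"fingers": 0.5,"twist": [0,0,0.079]},
    {"offset": [0.147,0.827,0],"fingers": 0.5,"twist": [0,0,0.079]}
  ]
}}

```text
clock: 23.22
position: [0.5363, -0.3835, 0.165]
ee_rot: [-3.054, 0.731, 0.002]
force: [-0.1, 0.3, 0.2]
width: 0.747
gripper_force: 0.0
```

Run:
```python
from h import *
s=observe();print(s['position'],s['clock'],s['width'],rel([.5375,-.3855,.038],-117))
C=cam('wrist');im=get_image('wrist').copy()
for q in landmark_of('caster_center','wrist'):
  uv=[q['at'][1]*640,q['at'][0]*400];print(q['conf'],uv,plane(C,uv,.036)[0])
d=np.array([np.cos(np.radians(-27)),np.sin(np.radians(-27)),0]);n=np.array([-d[1],d[0],0]);c=np.array([.5375,-.3855,0])
a,b=.025*d,.025*n
u,v=map(int,proj(C,c)[0])
big=cv2.resize(im,None,fx=4,fy=4,interpolation=cv2.INTER_CUBIC)
for z,a,b,col in((.004,.025*d,.025*n,(255,0,0)),(.058,.013*d,.014*n,(0,255,255))):
  q=proj(C,np.array([c+a+b,c+a-b,c-a-b,c-a+b])+[0,0,z]);cv2.polylines(big,[np.int32(q*4)],True,col,1)
cv2.imwrite('pics/C1c.png',big[max(0,v*4-300):v*4+300,max(0,u*4-300):u*4+300,::-1])
```

```text
[ 0.53627057 -0.38349829  0.16497222] 23.225 0.7469467892504009 (array([0.014, 0.009, 0.846]), np.float64(0.0003), np.float64(-116.9), 'tilt', array([-0.001, -0.001, -1.   ]))
0.67 [314.62399999999997, 201.68] [ 0.53505802 -0.38068338  0.036     ]
```

View pics/C1c.png

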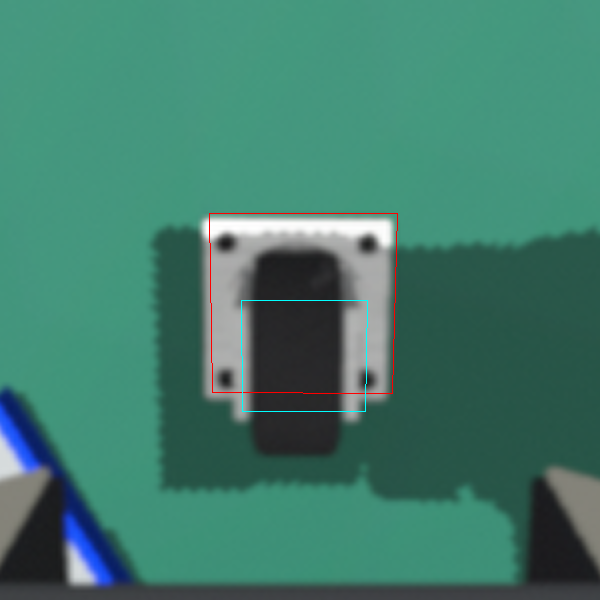

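The overlay confirms the caster's orientation, with the wheel and legs square to the fingers. Its position is good to about 1.5 mm, so I grasp.

Request:
{"api": "jog_arm", "payload": {
  "plan": [
    {"offset": [0.003,0,0.4],"fingers": 0.5,"twist": [0,0,0]},
    {"offset": [0.003,0,0.75],"fingers": 0.5,"twist": [0,0,0]},
    {"offset": [0.003,0,0.847],"fingers": 0.5,"twist": [0,0,0]},
    {"offset": [0.003,0,0.847],"fingers": 0.5,"twist": [0,0,0]},
    {"offset": [0.003,0,0.847],"fingers": -1,"twist": [0,0,0]},
    {"offset": [0.003,0,0.847],"fingers": -1,"twist": [0,0,0]},
    {"offset": [0.003,0,0.847],"fingers": -1,"twist": [0,0,0]},
    {"offset": [0.003,0,0.847],"fingers": -1,"twist": [0,0,0]},
    {"offset": [0.003,0,0.847],"fingers": -1,"twist": [0,0,0]},
    {"offset": [0.003,0,0.847],"fingers": -1,"twist": [0,0,0]}
  ]
}}

```text
clock: 24.58
position: [0.5369, -0.3852, 0.0388]
ee_rot: [-3.055, 0.734, -0.0]
force: [0.1, 1.4, 4.5]
width: 0.307
gripper_force: 30.0
```

Request:
{"api": "jog_arm", "payload": {
  "plan": [
    {"offset": [0,0,-0.35],"fingers": -1,"twist": [0,0,0]},
    {"offset": [0,0,-0.75],"fingers": -1,"twist": [0,0,-0.025]},
    {"offset": [0,0,-0.8],"fingers": -1,"twist": [0,0,-0.0573]},
    {"offset": [0,0,-0.8],"fingers": -1,"twist": [0,0,-0.0573]},
    {"offset": [0,0,-0.8],"fingers": -1,"twist": [0,0,-0.0573]}
  ]
}}

```text
clock: 25.2
position: [0.5358, -0.3849, 0.157]
ee_rot: [-3.135, 0.182, 0.004]
force: [-0.8, -0.3, -2.0]
width: 0.306
gripper_force: 30.0
```

Request:
{"api": "jog_arm", "payload": {
  "plan": [
    {"offset": [-0.05,-0.28,0],"fingers": -1,"twist": [0,0,0]},
    {"offset": [-0.1,-0.56,0],"fingers": -1,"twist": [0,0,0]},
    {"offset": [-0.142,-0.831,0],"fingers": -1,"twist": [0,0,0]}
  ]
}}

```text
clock: 25.58
position: [0.5285, -0.2573, 0.157]
ee_rot: [-3.135, 0.181, 0.004]
force: [0.7, 0.4, -0.3]
width: 0.304
gripper_force: 30.0
```

Request:
{"api": "jog_arm", "payload": {
  "plan": [
    {"offset": [-0.05,-0.28,0],"fingers": -1,"twist": [0,0,0]},
    {"offset": [-0.1,-0.56,0],"fingers": -1,"twist": [0,0,0]},
    {"offset": [-0.142,-0.831,0],"fingers": -1,"twist": [0,0,0]}
  ]
}}

```text
clock: 25.95
position: [0.5212, -0.1311, 0.1573]
ee_rot: [-3.136, 0.181, 0.004]
force: [0.7, 0.1, -2.6]
width: 0.306
gripper_force: 30.0
```

Request:
{"api": "jog_arm", "payload": {
  "plan": [
    {"offset": [-0.05,-0.28,0],"fingers": -1,"twist": [0,0,0]},
    {"offset": [-0.1,-0.56,0],"fingers": -1,"twist": [0,0,0]},
    {"offset": [-0.142,-0.831,0],"fingers": -1,"twist": [0,0,0]}
  ]
}}

```text
clock: 26.32
position: [0.514, -0.0051, 0.1573]
ee_rot: [3.136, -0.181, -0.004]
force: [0.7, -0.3, -2.2]
width: 0.301
gripper_force: 30.0
```

Request:
{"api": "jog_arm", "payload": {
  "plan": [
    {"offset": [-0.05,-0.28,0],"fingers": -1,"twist": [0,0,0]},
    {"offset": [-0.1,-0.56,0],"fingers": -1,"twist": [0,0,0]},
    {"offset": [-0.142,-0.831,0],"fingers": -1,"twist": [0,0,0]},
    {"offset": [-0.142,-0.831,0],"fingers": -1,"twist": [0,0,0]},
    {"offset": [-0.142,-0.831,0],"fingers": -1,"twist": [0,0,0]},
    {"offset": [-0.142,-0.831,0],"fingers": -1,"twist": [0,0,0]}
  ]
}}

```text
clock: 27.08
position: [0.5077, 0.1183, 0.158]
ee_rot: [3.135, -0.18, -0.001]
force: [0.1, 0.1, -1.3]
width: 0.303
gripper_force: 30.0
```

```bash
python3 - <<'E'
from h import *
s=observe();print(s['position'],s['clock'],s['width'],s['force'],rel([.5072,.1215,.043],-96.3))
E
python3 look.py C2
```

```text
[0.50765615 0.11825209 0.15798923] 27.075 0.30297514750165744 [ 0.10796064  0.09910403 -1.27491766] (array([-0.005, -0.022,  0.767]), np.float64(-0.0008), np.float64(-96.6), 'tilt', array([-0.001,  0.001, -1.   ]))
tray ((511.44927978515625, 162.32516479492188), (164.49449157714844, 84.86402130126953), 83.31845092773438)
tray ((507.4844970703125, -138.50738525390625), (85.06517791748047, 169.79676818847656), 1.8616158962249756)
```

View pics/C2.png

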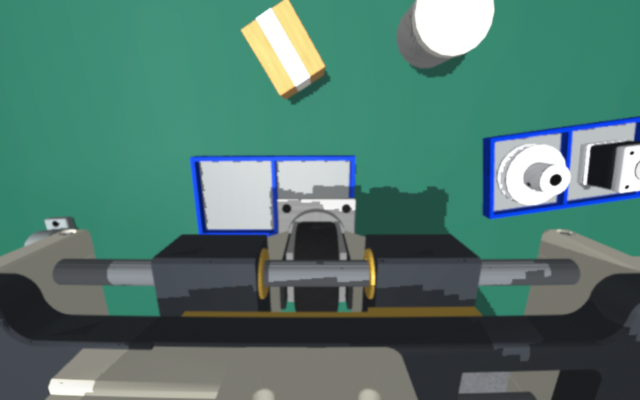

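The caster is held above the right pocket of tray2, with tray2 spanning u 192..354. It needs about 4 mm more to the left as it goes down.

Request:
{"api": "jog_arm", "payload": {
  "plan": [
    {"offset": [-0.004,-0.027,0.35],"fingers": -1,"twist": [0,0,0]},
    {"offset": [-0.004,-0.027,0.65],"fingers": -1,"twist": [0,0,0]},
    {"offset": [-0.004,-0.027,0.74],"fingers": -1,"twist": [0,0,0]},
    {"offset": [-0.004,-0.027,0.765],"fingers": -1,"twist": [0,0,0]},
    {"offset": [-0.004,-0.027,0.772],"fingers": -1,"twist": [0,0,0]},
    {"offset": [-0.004,-0.027,0.772],"fingers": -1,"twist": [0,0,0]},
    {"offset": [-0.004,-0.027,0.772],"fingers": -1,"twist": [0,0,0]}
  ]
}}

```text
clock: 28.0
position: [0.5082, 0.124, 0.0436]
ee_rot: [-3.136, 0.176, -0.002]
force: [-1.2, 0.3, -2.4]
width: 0.303
gripper_force: 30.0
```

Request:
{"api": "jog_arm", "payload": {
  "plan": [
    {"offset": [0,0,0.006],"fingers": -1,"twist": [0,0,0]},
    {"offset": [0,0,0.01],"fingers": -1,"twist": [0,0,0]},
    {"offset": [0,0,0.01],"fingers": 0,"twist": [0,0,0]},
    {"offset": [0,0,0.01],"fingers": 0,"twist": [0,0,0]},
    {"offset": [0,0,0.01],"fingers": 0,"twist": [0,0,0]},
    {"offset": [0,0,-0.15],"fingers": 0,"twist": [0,0,0]},
    {"offset": [0,0,-0.4],"fingers": 0,"twist": [0,0,0]},
    {"offset": [0,0,-0.8],"fingers": 0.3,"twist": [0,0,0]},
    {"offset": [0,0,-0.8],"fingers": 0.3,"twist": [0,0,0]}
  ]
}}

```text
clock: 29.12
position: [0.5102, 0.125, 0.1669]
ee_rot: [-3.134, 0.176, -0.012]
force: [0.0, 0.3, -0.3]
width: 0.635
gripper_force: 0.0
```

Request:
{"api": "jog_arm", "payload": {
  "plan": [
    {"offset": [-0.06,-0.3,0],"fingers": 0.3,"twist": [0,0,0]},
    {"offset": [-0.12,-0.6,0],"fingers": 0.3,"twist": [0,0,0]},
    {"offset": [-0.169,-0.917,0],"fingers": 0.3,"twist": [0,0,0]}
  ]
}}

```text
clock: 29.5
position: [0.4973, 0.2642, 0.162]
ee_rot: [3.136, -0.177, -0.001]
force: [1.4, 0.1, 0.7]
width: 0.65
gripper_force: 0.0
```

Request:
{"api": "jog_arm", "payload": {
  "plan": [
    {"offset": [-0.06,-0.3,0],"fingers": 0.3,"twist": [0,0,0]},
    {"offset": [-0.12,-0.6,0],"fingers": 0.3,"twist": [0,0,0]},
    {"offset": [-0.169,-0.917,0],"fingers": 0.3,"twist": [0,0,0]},
    {"offset": [-0.169,-0.917,0],"fingers": 0.3,"twist": [0,0,0]},
    {"offset": [-0.169,-0.917,0],"fingers": 0.3,"twist": [0,0,0]}
  ]
}}

```text
clock: 30.12
position: [0.4877, 0.4021, 0.1616]
ee_rot: [3.135, -0.175, -0.002]
force: [-0.1, -0.2, -0.4]
width: 0.653
gripper_force: 0.0
```

Run:
```python
from h import *
s=observe();print(s['position'],s['clock'],s['width'],rel([.487,.402,.031],-96.3))
C=cam('wrist');im=get_image('wrist').copy()
for q in landmark_of('bearing_center','wrist'):
  uv=[q['at'][1]*640,q['at'][0]*400];print(q['conf'],uv,plane(C,uv,.022)[0])
u,v=map(int,proj(C,[.487,.402,.02])[0]);print(u,v)
big=cv2.resize(im,None,fx=4,fy=4,interpolation=cv2.INTER_CUBIC)
q=proj(C,[[.487+dx,.402+dy,.010] for dx,dy in((.029,.013),(.029,-.013),(-.029,-.013),(-.029,.013))]);cv2.polylines(big,[np.int32(q*4)],True,(255,0,0),1)
y0,x0=max(0,v*4-300),max(0,u*4-300);print(x0,y0);cv2.imwrite('pics/B1c.png',big[y0:y0+600,x0:x0+600,::-1])
```

```text
[0.48772282 0.40213597 0.16161248] 30.125 0.6527958597105615 (array([-0.004, -0.   ,  0.871]), np.float64(-0.0003), np.float64(-96.4), 'tilt', array([-0.001,  0.002, -1.   ]))
0.75 [310.08, 197.92000000000002] [0.48752871 0.40873126 0.022     ]
316 197
964 488
```

View pics/B1c.png

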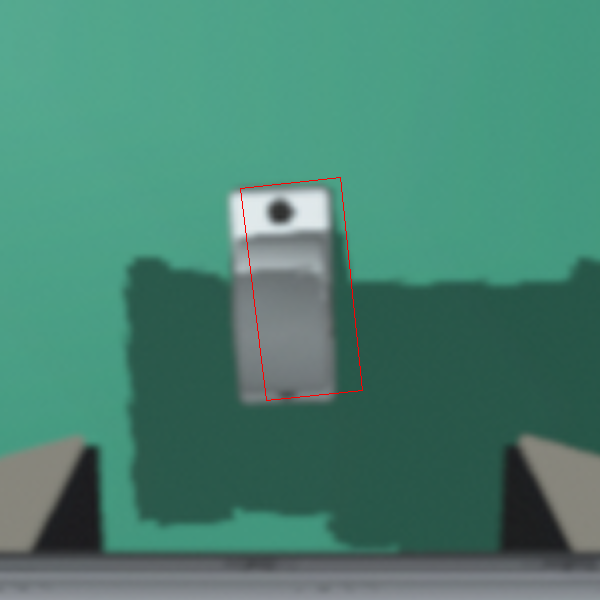

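The crop shows the bearing foot with corners (230,192), (329,187), (240,402) and (335,400). That puts it left of my outline and slightly rotated, so I compute its pose from those corners.

Run:
```python
from h import *
C=cam('wrist')
P=plane(C,[[(964+x)/4,(488+y)/4] for x,y in((230,192),(329,187),(335,400),(240,402))],.010)[:,:2]
a=(P[0]+P[1]-P[2]-P[3])/2;b=(P[0]+P[3]-P[1]-P[2])/2;c=P.mean(0)
print(c,np.hypot(*a),np.degrees(np.arctan2(a[1],a[0])),np.hypot(*b),np.degrees(np.arctan2(b[1],b[0])))
print(rel([*c,.031],np.degrees(np.arctan2(a[1],a[0]))-90))
```

```text
[0.48661071 0.40635046] 0.05771628942988635 -4.636601493587516 0.025729212444868057 85.53374028277703
(array([-0.016, -0.034,  0.874]), np.float64(-0.0052), np.float64(-96.5), 'tilt', array([-0.   ,  0.002, -1.   ]))
```

Request:
{"api": "jog_arm", "payload": {
  "plan": [
    {"offset": [-0.013,-0.031,0.35],"fingers": 0.3,"twist": [0,0,-0.005]},
    {"offset": [-0.013,-0.031,0.7],"fingers": 0.3,"twist": [0,0,-0.005]},
    {"offset": [-0.013,-0.031,0.864],"fingers": 0.3,"twist": [0,0,-0.005]},
    {"offset": [-0.013,-0.031,0.864],"fingers": 0.3,"twist": [0,0,-0.005]},
    {"offset": [-0.013,-0.031,0.864],"fingers": 0.3,"twist": [0,0,-0.005]},
    {"offset": [-0.013,-0.031,0.864],"fingers": -1,"twist": [0,0,-0.005]},
    {"offset": [-0.013,-0.031,0.864],"fingers": -1,"twist": [0,0,-0.005]},
    {"offset": [-0.013,-0.031,0.864],"fingers": -1,"twist": [0,0,-0.005]},
    {"offset": [-0.013,-0.031,0.864],"fingers": -1,"twist": [0,0,-0.005]},
    {"offset": [-0.013,-0.031,0.864],"fingers": -1,"twist": [0,0,-0.005]},
    {"offset": [-0.013,-0.031,0.864],"fingers": -1,"twist": [0,0,-0.005]}
  ]
}}

```text
clock: 31.6
position: [0.4866, 0.4077, 0.0332]
ee_rot: [3.139, -0.127, 0.0]
force: [-0.6, -0.4, 2.6]
width: 0.243
gripper_force: 30.0
```

Request:
{"api": "jog_arm", "payload": {
  "plan": [
    {"offset": [0,0,-0.4],"fingers": -1,"twist": [0,0,0]},
    {"offset": [0,0,-0.8],"fingers": -1,"twist": [0,0,0]},
    {"offset": [0.07,0.33,-0.8],"fingers": -1,"twist": [0,0,0]},
    {"offset": [0.152,0.671,-0.8],"fingers": -1,"twist": [0,0,0]}
  ]
}}

```text
clock: 32.1
position: [0.5012, 0.3051, 0.1537]
ee_rot: [-3.138, 0.124, -0.002]
force: [1.3, 0.1, -1.2]
width: 0.234
gripper_force: 30.0
```

Request:
{"api": "jog_arm", "payload": {
  "plan": [
    {"offset": [0.07,0.33,0],"fingers": -1,"twist": [0,0,0]},
    {"offset": [0.152,0.671,0],"fingers": -1,"twist": [0,0,0]},
    {"offset": [0.152,0.671,0],"fingers": -1,"twist": [0,0,0]},
    {"offset": [0.152,0.671,0],"fingers": -1,"twist": [0,0,0]},
    {"offset": [0.152,0.671,0],"fingers": -1,"twist": [0,0,0]}
  ]
}}

```text
clock: 32.72
position: [0.5154, 0.205, 0.153]
ee_rot: [-3.139, 0.123, 0.0]
force: [0.3, 0.4, -2.0]
width: 0.239
gripper_force: 30.0
```

```bash
python3 - <<'E'
from h import *
s=observe();print(s['position'],s['clock'],s['width'],s['force'],rel([.5159,.2020,.036],-94.6))
E
python3 look.py B2
```

```text
[0.51537442 0.20496199 0.15304348] 32.725 0.23864880308647393 [ 0.26720206  0.40121959 -1.95882775] (array([0.005, 0.02 , 0.78 ]), np.float64(0.0003), np.float64(-94.5), 'tilt', array([-0.   , -0.001, -1.   ]))
tray ((512.434326171875, 161.90667724609375), (164.79391479492188, 84.07556915283203), 83.95963287353516)
tray ((506.1944274902344, -92.7540283203125), (85.84944915771484, 87.37319946289062), 2.1139724254608154)
```

View pics/B2.png

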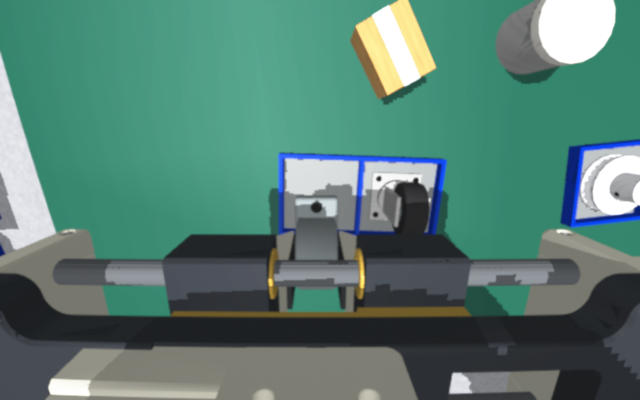

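The bearing is gripped above the left pocket (317,220) and the caster is flat in the right pocket (400,200). Lowering.

Request:
{"api": "jog_arm", "payload": {
  "plan": [
    {"offset": [0.005,0.015,0.35],"fingers": -1,"twist": [0,0,0]},
    {"offset": [0.005,0.015,0.65],"fingers": -1,"twist": [0,0,0]},
    {"offset": [0.005,0.015,0.74],"fingers": -1,"twist": [0,0,0]},
    {"offset": [0.005,0.015,0.765],"fingers": -1,"twist": [0,0,0]},
    {"offset": [0.005,0.015,0.772],"fingers": -1,"twist": [0,0,0]},
    {"offset": [0.005,0.015,0.777],"fingers": -1,"twist": [0,0,0]},
    {"offset": [0.005,0.015,0.777],"fingers": -1,"twist": [0,0,0]}
  ]
}}

```text
clock: 33.65
position: [0.5169, 0.2013, 0.0374]
ee_rot: [-3.138, 0.127, -0.002]
force: [0.0, 1.1, -1.7]
width: 0.235
gripper_force: 30.0
```

Request:
{"api": "jog_arm", "payload": {
  "plan": [
    {"offset": [0,0,0.005],"fingers": -1,"twist": [0,0,0]},
    {"offset": [0,0,0.007],"fingers": -1,"twist": [0,0,0]},
    {"offset": [0,0,0.007],"fingers": -0.1,"twist": [0,0,0]},
    {"offset": [0,0,0.007],"fingers": -0.1,"twist": [0,0,0]},
    {"offset": [0,0,0.007],"fingers": -0.1,"twist": [0,0,0]},
    {"offset": [0,0,-0.15],"fingers": -0.1,"twist": [0,0,0]},
    {"offset": [0,0,-0.4],"fingers": -0.1,"twist": [0,0,0]},
    {"offset": [0,0,-0.8],"fingers": 0,"twist": [0,0,0]},
    {"offset": [0,0,-1],"fingers": 0,"twist": [0,0,0]}
  ]
}}

```text
clock: 34.78
position: [0.5172, 0.2017, 0.1896]
ee_rot: [-3.137, 0.126, -0.005]
force: [0.9, 0.5, -0.7]
width: 0.5
gripper_force: 0.0
```

Request:
{"api": "jog_arm", "payload": {
  "plan": [
    {"offset": [-0.2,0.3,-0.2],"fingers": 0,"twist": [0,0,0]},
    {"offset": [-0.5,0.6,-0.5],"fingers": 0,"twist": [0,0,0]},
    {"offset": [-0.6,0.9,-0.7],"fingers": 0,"twist": [0,0,0]},
    {"offset": [-0.6,1,-0.7],"fingers": 0,"twist": [0,0,0]},
    {"offset": [-0.6,1,-0.7],"fingers": 0,"twist": [0,0,0]}
  ]
}}

```text
clock: 35.4
position: [0.4145, 0.0574, 0.2922]
ee_rot: [3.138, -0.131, 0.002]
force: [0.3, 0.1, -0.6]
width: 0.502
gripper_force: 0.0
```

Run:
```python
from h import *
s=observe();print(s['position'],s['clock'],s['force'])
w=get_image('wrist');t=get_image('scene')
a=cv2.resize(w[40:240,60:580],(780,300));b=cv2.resize(t[130:260,180:500],(730,297),interpolation=cv2.INTER_CUBIC);b=cv2.copyMakeBorder(b,0,3,0,50,cv2.BORDER_CONSTANT)
cv2.imwrite('pics/F.png',np.vstack([a,b])[:,:,::-1])
```

```text
[0.41450594 0.05742513 0.29219876] 35.4 [ 0.31416913  0.13118219 -0.60295156]
```

View pics/F.png

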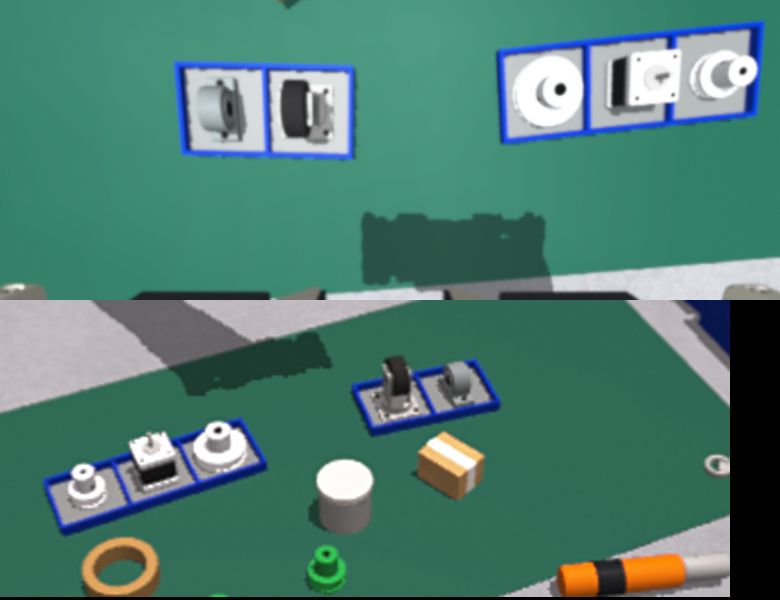

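All five parts stand upright inside their pockets: bearing and caster at (220,108) and (305,108), large pulley, motor and small pulley at (548,90), (643,80) and (722,75). The tin, carton and tape have not moved.

```bash
python3 -c "
from cell import sign_off
print(sign_off())"
```

```text
the job is handed in; nothing more can be done
None
```

Both kits are made up and handed in at about 35 s on the clock, with every part upright in its pocket in the final pictures and the tin, tape and carton untouched; I viewed 17 pictures, over the limit of 14.

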